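# Refit the guide rod of a lab syringe pump

### The job

Refit the syringe pump's guide rod. First set the loose black pusher block upright on the deck between the two bearing blocks, down between the guide rails with its bore in line with theirs; then swing the red-sleeved bail up and back, thread the steel rod from its rest through the first bearing block, the pusher and the second bearing block until its yellow head is fully home against the first block, and swing the bail fully down again behind the head. Leave the bottle, beaker and blue bin alone, and let go of everything at the end.

Things in the scene. Friction and masses are not known exactly. Their poses are not given: they have to be found in the camera images.
- pump: Fixed grey syringe pump. Origin: centre of its foot, at bench height. Its y axis is the bore line; the flat deck (x -60..60, y -90..90 mm) is 70 mm high; a low console slopes down on the +x side to x = 115 mm. On the deck two black bearing blocks, 70 wide (x), 30 thick (y), 50 mm tall (tops at 120 mm), stand at y = +60 (first) and y = -60 mm (second).
- bore_mouth (a point): Centre of the hole in the outer (+y) face of the first bearing block, at pump x 0, y 75, z 98 mm. Both blocks have a 16 mm round hole along pump y at x = 0, 98 mm above the bench, chamfered 3 mm on the +y side. The rod enters here and moves towards pump -y.
- second_mouth (a point): Centre of the hole in the inner (+y) face of the second bearing block, at pump x 0, y -45, z 98 mm.
- deck_gap (a point): Centre of the deck in the 90 mm gap between the bearing blocks (pump x 0, y 0, z 70 mm): the pusher's place. Two guide rails run along pump y, inner faces at x = -25 and +25 mm, 8 mm high, flaring outward by 5 mm above that, to 18 mm over the deck.
- bail (a joint): U-shaped wire bail on the first block; hinge axis along pump x through pump y 60, z 98 mm. 0 = fully down: arms level, pointing to pump +y, crossbar at bore height behind the place of the rod's head. Grows as it swings up (1.57 = upright) and back over the gap; stop at 2.2 rad. Stiff friction hinge, stays where it is left; 1 to 2 N at the crossbar moves it. Starts nearly down.
- bail_grip (a point): Middle of the bail's crossbar, 66 mm from the hinge axis; here it carries a red sleeve, 12 mm diameter, 50 mm long, parallel to pump x. Bare wire 7 mm; arms at pump x = -44 and +44 mm. When down, 45 mm of free space lies between sleeve and block.
- pusher: Loose black pusher block standing upright on the bench, 46 wide (its x), 34 thick (its y), 52 mm tall, about 0.2 kg, yellow strip on top. Origin: centre of its underside. A 17 mm hole runs through along its y, 28 mm up; seated on the deck it lines up with the bearings (either way round). 2 mm play to each rail; it may stand anywhere along the gap.
- rest: Fixed blue rod rest, 60 x 130 x 68 mm: two uprights at its y = -45 and +45 mm (10 mm thick, slots 14 mm wide, open upward). Origin: centre of its underside. It carries the rod level along its y axis, the rod's axis 60 mm above the bench, the head beyond the +y end.
- rod: Loose guide rod, about 0.12 kg, 200 mm long along its y. Origin: on the axis at the shoulder where shaft and head meet. Steel shaft 12 mm diameter from y = 0 to -160 mm, the last 10 mm tapering to 6 mm; yellow round head 22 mm diameter from y = 0 to +40 mm. Starts level in the rest; lift it straight up (25 mm clears the slots). Balance point about y = -55 mm.
- pusher_bore (a point): Centre of the pusher's hole, 28 mm above its underside.
- rod_head (a point): Middle of the yellow head, on the axis, 20 mm from the shoulder: the place to grip.
- rod_tip (a point): Tapered free end of the shaft, 160 mm from the shoulder.
- bottle: Bystander: amber bottle, 60 mm in diameter, 130 mm tall. Origin: centre of its foot.
- beaker: Bystander: white plastic beaker, 60 mm in diameter, 75 mm tall. Origin: centre of its foot.
- bin: Bystander: small open blue bin, 110 x 140 x 55 mm. Origin: centre of its underside.
Mind the look-alikes: they are no part of the job. What is meant by the pusher is not turquoise, and is the larger of those in its own colour.

How it is judged (in metres and radians):
On the way, in this order (a step that is already met when the one before it is completed fails the run):
1. the pusher stands seated between the rails in the gap, released (x of pusher_bore in the frame of pump between -0.004 and 0.004 m and y of pusher_bore in the frame of pump between -0.032 and 0.032 m and z of pusher_bore in the frame of pump between 0.094 and 0.102 m and angle between pusher's own z axis and vertical below 0.06 rad and angle between the y axis of pusher and the y axis of pump, either way round below 0.15 rad and contact force between pusher and the fingers below 0.2 N), for 0.2 s.
2. the bail is swung up past upright, the pusher still seated (x of pusher_bore in the frame of pump between -0.004 and 0.004 m and y of pusher_bore in the frame of pump between -0.032 and 0.032 m and z of pusher_bore in the frame of pump between 0.094 and 0.102 m and angle between pusher's own z axis and vertical below 0.06 rad and angle between the y axis of pusher and the y axis of pump, either way round below 0.15 rad and value of joint bail above 1.6 rad), for 0.1 s.
3. the rod is through both bearing blocks and the pusher, head home, the bail still open (x of pusher_bore in the frame of pump between -0.004 and 0.004 m and y of pusher_bore in the frame of pump between -0.032 and 0.032 m and z of pusher_bore in the frame of pump between 0.094 and 0.102 m and angle between pusher's own z axis and vertical below 0.06 rad and angle between the y axis of pusher and the y axis of pump, either way round below 0.15 rad and x of rod in the frame of pump between -0.004 and 0.004 m and y of rod in the frame of pump between 0.07 and 0.08 m and z of rod in the frame of pump between 0.094 and 0.102 m and x of rod_tip in the frame of pump between -0.004 and 0.004 m and z of rod_tip in the frame of pump between 0.094 and 0.102 m and angle between the y axis of rod and the y axis of pump, either way round below 0.05 rad and value of joint bail above 0.8 rad), for 0.2 s.
At the end, for the whole second after the job is handed in: Pusher upright on the deck in the gap, bore within 4 mm of the bearings' line; rod through all three, within 4 mm and 0.05 rad of that line, shoulder within 5 mm of the first block's face; bail within 0.12 rad of fully down; all at rest and released (x of pusher_bore in the frame of pump between -0.004 and 0.004 m and y of pusher_bore in the frame of pump between -0.032 and 0.032 m and z of pusher_bore in the frame of pump between 0.094 and 0.102 m and angle between pusher's own z axis and vertical below 0.06 rad and angle between the y axis of pusher and the y axis of pump, either way round below 0.15 rad and x of rod in the frame of pump between -0.004 and 0.004 m and y of rod in the frame of pump between 0.07 and 0.08 m and z of rod in the frame of pump between 0.094 and 0.102 m and x of rod_tip in the frame of pump between -0.004 and 0.004 m and z of rod_tip in the frame of pump between 0.094 and 0.102 m and angle between the y axis of rod and the y axis of pump, either way round below 0.05 rad and value of joint bail below 0.12 rad and linear speed of each of rod, pusher below 0.02 m/s); the robot touches nothing.
It fails at once if the bottle, beaker or bin is shoved over 30 mm or tipped over 0.5 rad (distance of any of bottle, beaker, bin from where it was at the start of the episode above 0.03 m or angle between any of bottle, beaker, bin's own z axis and vertical above 0.5 rad).
It also fails if it takes over 72 s, if anything falls off the work surface, if the arm or the gripper's body presses on something with over 40 N, if the wrist force passes 120 N, or if a joint passes its speed limit or range.

### The arm

A 6-joint arm with a two-finger parallel gripper is mounted at the origin on the work surface. World frame = base frame: x ahead of the robot, y to its left, z up, the work surface at z = 0. Lengths are in m, angles in degrees, forces in N, time in s.
With the tool pointing down it reaches from about 0.425 to 0.95 m from the base axis. Payload 14.7 kg.
Tool frame: the origin (TCP) lies at the very end of the fingers, on their centre line; the grasp point (between the pads) lies 19 mm behind it (robot.grasp_offset is the distance from the TCP to the grasp point, in m); z points along the fingers, y is the direction in which the jaws open and shut (so a half turn about z gives the same grasp; the last joint's range is limited). The gripper opens to 85 mm and grips with 20 to 120 N. Pads are 22 mm wide; open, the fingers measure 114 mm over their backs; the gripper's body (76 mm by 85 mm) begins 54 mm behind the grasp point. The pads swing forward as they close: fully open they stand 13 mm farther back than shut.
Start: joints at [-2.67, 27.513, 91.461, -0, 61.026, -2.67], TCP at [0.65, 0, 0.231] pointing down, gripper open.
Joint ranges: [-157.49, 157.49], [-46.99, 117.5], [13.45, 153.17], [-89.5, 269.5], [5.16, 153.95], [-167.48, 167.48]. Speed limits (degrees/s): [108.29, 108.29, 136.94, 172.46, 172.46, 172.46].

### API

Orientations are given as a 3x3 rotation matrix whose columns are the frame's x, y, z axes.
In Python, from plant import robot gives the robot as it stands. The module is installed in compiled form; this text tells all that it offers.
- The arm moves only by the tool drive_tool, never from a script. Its argument "motion" is a list of rows, each a list of 7 numbers: the turn, a rotation vector about the world's x, y, z in rad, then the shift along the world's x, y, z in m, then the closure in counts, from 0 (fully open) to 255 (shut). A call has 1 to 12 rows; each row is the pose to reach, as a shift and turn from the pose commanded when the call began; what a row does not reach only later rows make up. A row lasts 1/8 s, in which the tool goes at most 62.5 mm and 10.7 degrees, less where a joint would pass 70% of its speed; a pose out of reach is approached as far as the arm can. A call with a gripper value outside its range is refused whole. The fingers move at their own pace and stop on an object; "newtons" is the grip in N (left out, the last holds). Time passes only in rows, so rows that repeat a pose let the fingers close. It gives the time, the measured TCP pose, the force and the opening at its end, in the units of the state.
- robot.observe(): the state, without advancing time (a new reading comes with each control period).
- robot.get_image(name): name is "scene" or "side" or "wrist"; returns (picture, depth): 400x640x3 uint8, red, green, blue; 400x640 float32, m along the optical axis (not along the pixel's ray), 0 where there is no reading.
- robot.calibration(name): a dict with "K" (3x3 intrinsics, pixels), "dist_coeffs" ([k1, k2, p1, p2, k3] as OpenCV has them; the pictures are not rectified), "position" and "attitude" of the camera in the world; the wrist camera has in their place "tool_from_camera" (4x4, takes a point from camera to tool coordinates, whose origin is the TCP and whose axes are the flange's). Camera axes: x right, y up, looking along -z (the intrinsics and any distortion apply to the point x, -y, -z); pixel columns grow to the right and rows downward; lengths in m; the calibration is good to about 2 mm. A picture is of the moment at which its call begins: read the wrist's pose just before it. calibration takes no time and is no camera call.
- robot.finish_job(): hands the job in, once; it reports no verdict.
Trained networks look in the newest picture that a camera, given by its name, has taken for a name from the list of things; names that differ only in an ending like _2 or _b are one class to them, and where a whole thing is asked for, a point or a joint stands for the part that bears it (a point fixed in the world has none). Each returns a list of dicts, best first, with "conf" (0 to 1); they miss things now and then, are a little off and sometimes report something else, mostly with a low value. They report only what shows in the picture. A call takes as long as a camera call. They do not tell look-alikes from the thing itself.
- robot.boxes_of(camera, query): "extent" ([left, top, right, bottom] in pixels, round what is visible of it).
- robot.place_of(camera, query): "position" ([column, row] in pixels: a listed point, or the origin of a listed thing).
The state is a dict: "time": time; "joint_positions": joint angles; "dq": joint speeds; "joint_torque": joint torques, N m; "position": TCP position; "tool_rot": TCP orientation; "ft_force": force on the tool from outside, world axes, zero at the start; "wrist_torque": the same for the moment, N m; "gripper_width": finger opening in m.
Only numpy, scipy, OpenCV 4.12 (cv2) and the standard library are available. Lean on these libraries where they do the work, as an engineer would, in place of code of your own. Each camera call takes 0.05 s, during which the arm holds its last target.

## Working session

There is one attempt and no reset: what is moved stays moved. The work goes in short steps, Python scripts to look and compute and a tool call to move; the robot and the scene stay as the last step left them, time stands still between calls to the robot, and variables do not carry over. Pictures are saved under pics/ and viewed, and the job is handed in when it is done.

Besides the shell and the picture viewer there is one more tool, called as name(argument=value, ...) on one line, values as JSON. drive_tool: Moves the arm, as the interface text tells. Its arguments: {"type":"object","properties":{"motion":{"type":"array"},"newtons":{"type":"number"}},"required":["motion"]}

```bash
ls; mkdir -p pics; cat > h.py <<'E'
import numpy as np, cv2
from plant import robot
def snap(n,f):
    im,d=robot.get_image(n); cv2.imwrite('pics/'+f+'.png',im[:,:,::-1]); np.save('pics/'+f+'.npy',d); return im,d
def campose(n):
    c=robot.calibration(n)
    if n=='wrist':
        s=robot.observe(); T=np.eye(4); T[:3,:3]=s['tool_rot']; T[:3,3]=s['position']
        return T@np.array(c['tool_from_camera'])
    T=np.eye(4); T[:3,:3]=np.array(c['attitude']); T[:3,3]=c['position']; return T
def pts(n,uv,z,T=None):
    c=robot.calibration(n); K=np.array(c['K'],float); D=np.array(c['dist_coeffs'],float)
    if T is None: T=campose(n)
    uv=np.asarray(uv,float).reshape(-1,1,2); p=cv2.undistortPoints(uv,K,D).reshape(-1,2); z=np.asarray(z).reshape(-1)
    P=np.c_[p[:,0]*z,-p[:,1]*z,-z]
    return P@T[:3,:3].T+T[:3,3]
def cloud(n,d,T=None):
    v,u=np.mgrid[0:400,0:640]; 
    P=pts(n,np.c_[u.ravel(),v.ravel()],d.ravel(),T); P[d.ravel()<=0]=np.nan
    return P.reshape(400,640,3)
def proj(n,P,T=None):
    c=robot.calibration(n); K=np.array(c['K'],float); D=np.array(c['dist_coeffs'],float)
    if T is None: T=campose(n)
    Q=(np.atleast_2d(P)-T[:3,3])@T[:3,:3]; Q=Q*[1,-1,-1]
    return cv2.projectPoints(Q,np.zeros(3),np.zeros(3),K,D)[0].reshape(-1,2)
E
python3 - <<'E'
from h import *
print(robot.observe()); 
for n in('scene','side','wrist'):
    snap(n,n+'0'); print(n,robot.calibration(n))
    for q in('pump','pusher','rod_head','rod_tip','bail_grip','rest'):
        print(q,[(np.round(x['position']).tolist(),round(x['conf'],2)) for x in robot.place_of(n,q)])
E
```

```text
pics
{'time': 0.0, 'joint_positions': array([-2.66846669e+00,  2.75495060e+01,  9.14932984e+01,  1.10220127e-04,
        6.10268423e+01, -2.66966885e+00]), 'dq': array([-0.01498664, -0.06591477,  0.07637777,  0.08832575, -0.03502744,
        0.02231115]), 'joint_torque': array([ 2.41355090e-03, -9.50650907e+01, -4.30184269e+01, -5.27583288e-04,
        1.24796593e-02,  1.26860105e-04]), 'position': array([6.49588138e-01, 5.80119590e-05, 2.30679290e-01]), 'tool_rot': array([[-2.00134087e-05,  9.99999263e-01, -1.21416699e-03],
       [ 9.99999998e-01,  2.00841775e-05,  5.82737373e-05],
       [ 5.82980799e-05, -1.21416583e-03, -9.99999261e-01]]), 'ft_force': array([-0.18678626, -0.05943343,  0.50756528]), 'wrist_torque': array([ 0.02521946, -0.00409075,  0.01587285]), 'gripper_width': 0.08553686971599872}
scene {'K': array([[456.24703034,   0.        , 315.72479947],
       [  0.        , 456.24703034, 204.63182956],
       [  0.        ,   0.        ,   1.        ]]), 'dist_coeffs': array([-0.03519311,  0.        ,  0.        ,  0.        ,  0.        ]), 'position': array([ 1.5452641
[... 1295 characters left out ...]
9],
       [  0.        , 335.04658195, 200.24504603],
       [  0.        ,   0.        ,   1.        ]]), 'dist_coeffs': array([-0.0571032,  0.       ,  0.       ,  0.       ,  0.       ]), 'tool_from_camera': array([[ 1.27675713e-03,  9.50407766e-01,  3.11003935e-01,
         8.00322832e-02],
       [ 9.99999148e-01, -1.12915423e-03, -6.54651191e-04,
        -4.10434486e-04],
       [-2.71014168e-04,  3.11004506e-01, -9.50408398e-01,
        -1.42362045e-01],
       [ 0.00000000e+00,  0.00000000e+00,  0.00000000e+00,
         1.00000000e+00]])}
pump [([251.0, 203.0], 0.97)]
pusher [([216.0, 359.0], 0.67)]
rod_head []
rod_tip [([90.0, 36.0], 0.76)]
bail_grip [([201.0, 92.0], 0.78)]
rest []
```

View pics/scene0.png

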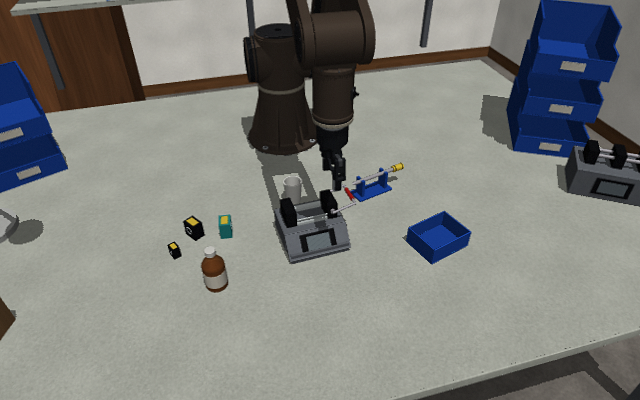

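View pics/side0.png

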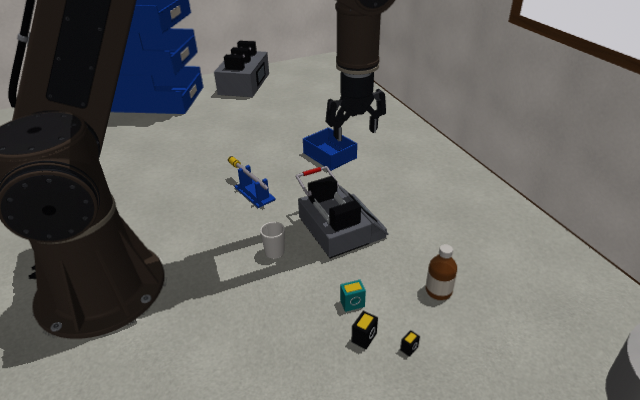

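View pics/wrist0.png

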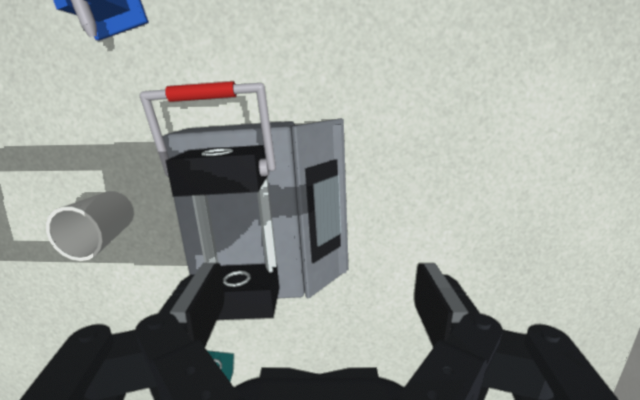

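The larger black block (scene 194,228; side 364,330) is the pusher. The pump is in view of the wrist camera, with its bail end towards +y and the rest at top left. Next I measure poses from depth.

```bash
cat > m.py <<'E'
from h import *
s=robot.observe()
for n in('wrist','scene','side'):
    d=np.load(f'pics/{n}0.npy'); im=cv2.imread(f'pics/{n}0.png')
    C=cloud(n,d)
    z=C[...,2]
    # block tops
    m=(np.abs(z-.12)<.006)&(C[...,0]>.35)&(C[...,0]<.85)&(np.abs(C[...,1])<.3)&(im.max(2)<60)
    nn,l,st,ce=cv2.connectedComponentsWithStats(m.astype(np.uint8))
    for i in range(1,nn):
        if st[i,4]>40:
            P=C[l==i]; r=cv2.minAreaRect(P[:,:2].astype(np.float32))
            print(n,'z.12',st[i],np.round(P.mean(0),4),np.round(np.median(P[:,2]),4),np.round(r[0],4),np.round(r[1],4),r[2])
    hsv=cv2.cvtColor(im,cv2.COLOR_BGR2HSV)
    yel=(hsv[...,0]>18)&(hsv[...,0]<35)&(hsv[...,1]>150)&(hsv[...,2]>100)
    red=((hsv[...,0]<6)|(hsv[...,0]>174))&(hsv[...,1]>170)&(hsv[...,2]>80)
    for nm,mm in(('yel',yel),('red',red)):
        nn,l,st,ce=cv2.connectedComponentsWithStats(mm.astype(np.uint8))
        for i in range(1,nn):
            if st[i,4]>15:
                P=C[(l==i)&(d>0)]; 
                if len(P)<5: continue
                r=cv2.minAreaRect(P[:,:2].astype(np.float32))
                print(n,nm,st[i],np.round(np.nanmedian(P,0),4),np.round(r[0],4),np.round(r[1],4),round(r[2],1),'zmax',round(np.nanmax(P[:,2]),4))
E
python3 m.py
```

```text
wrist z.12 [ 166  153   93   44 3350] [0.567  0.018  0.1196] 0.1197 [0.5662 0.0173] [0.0701 0.0305] 3.3702290058135986
wrist z.12 [ 217  286   57   34 1520] [ 0.5858 -0.0999  0.1194] 0.1196 [ 0.5817 -0.1014] [0.0525 0.0303] 3.932340621948242
wrist red [166  82  69  19 928] [0.5627 0.0806 0.12  ] [0.5628 0.0805] [0.0493 0.01  ] 3.1 zmax 0.1227
scene z.12 [320 190  17  18 183] [0.5734 0.0157 0.1195] 0.1196 [0.5695 0.0159] [0.0741 0.0304] 3.4886107444763184
scene z.12 [280 198  17  19 191] [ 0.5793 -0.1036  0.1196] 0.1197 [ 0.5758 -0.1024] [0.0762 0.0316] 2.9911012649536133
scene yel [392 163  12   9  52] [0.4121 0.3037 0.0676] [0.4098 0.302 ] [0.0175 0.043 ] 17.7 zmax 0.0737
scene yel [221 216   7   8  48] [ 0.5095 -0.2819  0.0524] [ 0.5104 -0.2818] [0.0179 0.0347] 84.1 zmax 0.0559
scene yel [186 218  13   8  57] [ 0.4902 -0.3728  0.0523] [ 0.4907 -0.3728] [0.0352 0.0207] 29.1 zmax 0.0572
scene yel [170 243   7   6  29] [ 0.5606 -0.4324  0.0341] [ 0.5607 -0.4334] [0.0284 0.0128] 24.0 zmax 0.0373
scene red [345 188   9  12  40] [0.5704 0.0793 0.1192] [0.5673 0.0793] [0.0498 0.0096] 5.2 zmax 0.1233
side z.12 [308 176  29  16 240] [0.565  0.0137 0.1211] 0.1218 [0.5662 0.0163] [0.0695 0.033 ] 5.06867790222168
side z.12 [329 200  32  19 316] [ 0.572  -0.1044  0.1211] 0.1216 [ 0.573  -0.1019] [0.0721 0.0353] 4.022556781768799
side yel [229 157  12  10  52] [0.4023 0.2961 0.071 ] [0.4043 0.2992] [0.02  0.037] 14.6 zmax 0.0756
side yel [344 282  18  10 111] [ 0.5067 -0.2815  0.055 ] [ 0.5068 -0.281 ] [0.0211 0.0337] 82.6 zmax 0.0592
side yel [357 314  16  15 145] [ 0.4881 -0.3723  0.0551] [ 0.4889 -0.3713] [0.0345 0.0214] 35.5 zmax 0.0592
side yel [405 333  11  10  70] [ 0.5593 -0.4308  0.0365] [ 0.5604 -0.4307] [0.0249 0.014 ] 23.7 zmax 0.0397
side red [303 167  18   8  62] [0.5624 0.0781 0.1214] [0.5635 0.0788] [0.0492 0.0135] 3.5 zmax 0.1264
```

drive_tool(motion=[[0, 0, 0.1, -0.03, -0.06, 0, 100], [0, 0, 0.2, -0.06, -0.12, -0.01, 100], [0, 0, 0.3, -0.09, -0.18, -0.03, 100], [0, 0, 0.4, -0.12, -0.24, -0.05, 100], [0, 0, 0.45, -0.14, -0.3, -0.06, 100], [0, 0, 0.5, -0.16, -0.36, -0.07, 100], [0, 0, 0.5, -0.16, -0.372, -0.07, 80], [0, 0, 0.5, -0.16, -0.372, -0.07, 60], [0, 0, 0.5, -0.16, -0.372, -0.07, 60]], newtons=40)

```text
time: 2.17
position: [0.49, -0.3715, 0.1613]
tool_rot: [[-0.479, 0.878, -0.0], [0.878, 0.479, 0.0], [0.0, 0.0, -1.0]]
ft_force: [-0.5, 0.2, -0.1]
gripper_width: 0.0651
```

```bash
cat > m2.py <<'E'
from h import *
s=robot.observe(); print(s['time'],s['position'],s['tool_rot'],s['gripper_width'])
im,d=snap('wrist','wrist1'); im=im[:,:,::-1]
C=cloud('wrist',d); z=C[...,2]
hsv=cv2.cvtColor(im,cv2.COLOR_BGR2HSV)
yel=(hsv[...,0]>18)&(hsv[...,0]<35)&(hsv[...,1]>150)&(hsv[...,2]>100)
m=(np.abs(z-.052)<.004)&(np.hypot(C[...,0]-.489,C[...,1]+.372)<.05)
for nm,mm in(('yel',yel),('top',m)):
    nn,l,st,ce=cv2.connectedComponentsWithStats(mm.astype(np.uint8))
    for i in range(1,nn):
        if st[i,4]>100:
            P=C[(l==i)&(d>0)]; r=cv2.minAreaRect(P[:,:2].astype(np.float32))
            print(nm,st[i],np.round(np.nanmedian(P,0),4),np.round(r[0],4),np.round(r[1],4),round(r[2],1))
E
python3 m2.py
```

```text
2.175 [ 0.4899841  -0.37151324  0.16125792] [[-4.79018926e-01  8.77804561e-01 -1.44582562e-04]
 [ 8.77804467e-01  4.79018943e-01  4.13141777e-04]
 [ 4.31915522e-04  7.09875116e-05 -9.99999904e-01]] 0.06509049563308264
yel [ 372   81   50   48 1192] [ 0.5054 -0.2815  0.0528] [ 0.5059 -0.2816] [0.0189 0.0329] 83.6
yel [ 293  185   45   28 1100] [ 0.4879 -0.373   0.0529] [ 0.488  -0.3735] [0.0352 0.021 ] 34.0
yel [338 275  27  15 362] [ 0.5583 -0.4329  0.0353] [ 0.5585 -0.433 ] [0.0239 0.0156] 25.6
top [ 284  174   62   48 2451] [ 0.4875 -0.3723  0.0523] [ 0.4879 -0.3733] [0.046  0.0351] 34.0
```

View pics/wrist1.png

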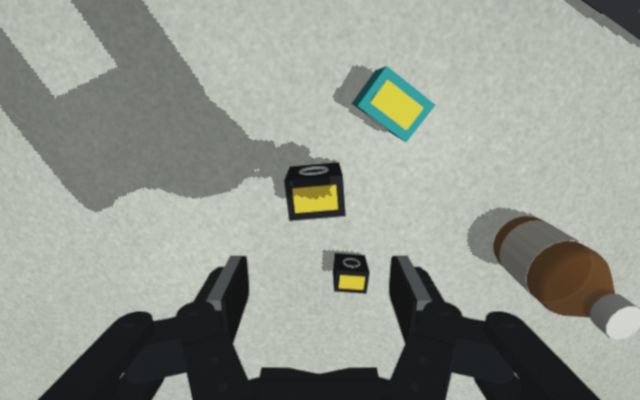

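The larger black block is centred at pixel (315,192), with its bore toward the image top. Its 46 mm axis points 34° in world, so I descend and grip across it.

drive_tool(motion=[[0, 0, 0.094, -0.002, -0.002, -0.05, 60], [0, 0, 0.094, -0.002, -0.002, -0.1, 60], [0, 0, 0.094, -0.002, -0.002, -0.134, 60], [0, 0, 0.094, -0.002, -0.002, -0.134, 60], [0, 0, 0.094, -0.002, -0.002, -0.134, 160], [0, 0, 0.094, -0.002, -0.002, -0.134, 160], [0, 0, 0.094, -0.002, -0.002, -0.134, 160], [0, 0, 0.094, -0.002, -0.002, -0.134, 160], [0, 0, 0.094, -0.002, -0.002, -0.134, 160]], newtons=50)

```text
time: 3.35
position: [0.4891, -0.3745, 0.0291]
tool_rot: [[-0.56, 0.829, 0.002], [0.829, 0.56, -0.002], [-0.003, 0.001, -1.0]]
ft_force: [1.9, 2.9, 10.6]
gripper_width: 0.0451
```

drive_tool(motion=[[0, 0, 0, 0, 0, 0.05, 160], [0, 0, -0.05, 0.0, 0.01, 0.11, 160], [0, 0, -0.15, 0.01, 0.05, 0.16, 160], [0, 0, -0.25, 0.03, 0.11, 0.2, 160], [0, 0, -0.35, 0.05, 0.17, 0.22, 160], [0, 0, -0.45, 0.07, 0.23, 0.22, 160], [0, 0, -0.534, 0.082, 0.29, 0.22, 160], [0, 0, -0.534, 0.082, 0.331, 0.22, 160], [0, 0, -0.534, 0.082, 0.331, 0.22, 160], [0, 0, -0.534, 0.082, 0.331, 0.22, 160]])

```text
time: 4.6
position: [0.5699, -0.043, 0.2479]
tool_rot: [[-0.061, 0.998, 0.001], [0.998, 0.061, -0.0], [-0.0, 0.001, -1.0]]
ft_force: [-1.2, -0.6, -1.7]
gripper_width: 0.045
```

```bash
cat > m3.py <<'E'
from h import *
import sys
f=sys.argv[1]
s=robot.observe(); print(s['time'],s['position'],s['tool_rot'].round(4).tolist(),s['gripper_width'],s['ft_force'])
im,d=snap('wrist',f); im=im[:,:,::-1]
C=cloud('wrist',d); z=C[...,2]
m=(np.abs(z-.12)<.005)&(np.abs(C[...,0]-.57)<.06)&(C[...,1]>-.13)&(C[...,1]<.045)
nn,l,st,ce=cv2.connectedComponentsWithStats(m.astype(np.uint8))
for i in range(1,nn):
    if st[i,4]>100:
        P=C[(l==i)&(d>0)]; r=cv2.minAreaRect(P[:,:2].astype(np.float32))
        print(st[i],np.round(np.nanmedian(P,0),4),np.round(r[0],4),np.round(r[1],4),round(r[2],1))
        # robust edges in the pump frame, angle 3.4
hsv=cv2.cvtColor(im,cv2.COLOR_BGR2HSV)
red=((hsv[...,0]<6)|(hsv[...,0]>174))&(hsv[...,1]>170)&(hsv[...,2]>80)
P=C[red&(d>0)]
if len(P)>20:
    r=cv2.minAreaRect(P[:,:2].astype(np.float32)); print('red',len(P),np.nanmedian(P,0).round(4),np.round(r[0],4),np.round(r[1],4),round(r[2],1),'zmax',np.percentile(P[:,2],95))
E
python3 m3.py wrist2
```

```text
4.6 [ 0.56994314 -0.04298758  0.2479077 ] [[-0.061, 0.9981, 0.0007], [0.9981, 0.061, -0.0004], [-0.0005, 0.0007, -1.0]] 0.04498831953852712 [-1.219666   -0.60932226 -1.70472609]
[ 274   98   90   39 3458] [0.5658 0.0169 0.1196] [0.5658 0.0165] [0.0706 0.0296] 3.5
red 921 [0.5626 0.0793 0.1199] [0.5622 0.0795] [0.0481 0.0096] 3.2 zmax 0.12150776209832181
```

View pics/wrist2.png

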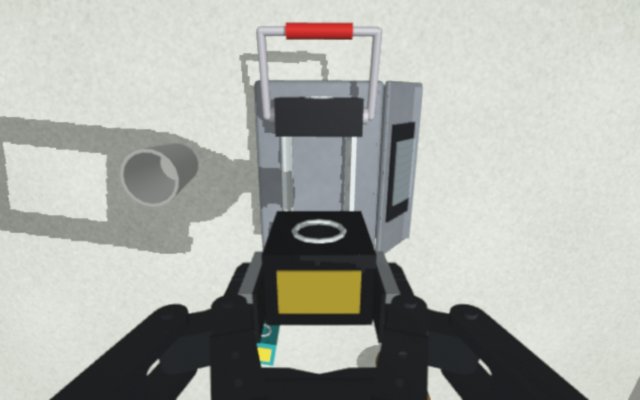

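drive_tool(motion=[[0, 0, 0, -0.0005, 0, -0.05, 160], [0, 0, 0, -0.0005, 0, -0.1, 160], [0, 0, 0, -0.0005, 0, -0.125, 160], [0, 0, 0, -0.0005, 0, -0.135, 160], [0, 0, 0, -0.0005, 0, -0.142, 160], [0, 0, 0, -0.0005, 0, -0.146, 160], [0, 0, 0, -0.0005, 0, -0.148, 160], [0, 0, 0, -0.0005, 0, -0.148, 160]])

```text
time: 5.65
position: [0.5697, -0.043, 0.0997]
tool_rot: [[-0.06, 0.998, 0.001], [0.998, 0.06, -0.0], [-0.0, 0.001, -1.0]]
ft_force: [0.8, 0.2, -2.5]
gripper_width: 0.0451
```

```bash
python3 m3.py wrist3
```

```text
5.65 [ 0.5697475  -0.04299146  0.09970553] [[-0.06, 0.9982, 0.0006], [0.9982, 0.06, -0.0001], [-0.0001, 0.0006, -1.0]] 0.045148777127823086 [ 0.79539733  0.18153028 -2.53412265]
[  221   105   197    83 15633] [0.5658 0.018  0.1198] [0.566 0.017] [0.0706 0.0305] 3.4
[ 229  245  179   81 9382] [ 0.5693 -0.0376  0.1226] [ 0.5695 -0.042 ] [0.0723 0.0357] 3.8
[261 363 116  10 519] [ 0.5725 -0.0876  0.1164] [ 0.5722 -0.0875] [0.0553 0.0027] 3.2
```

View pics/wrist3.png

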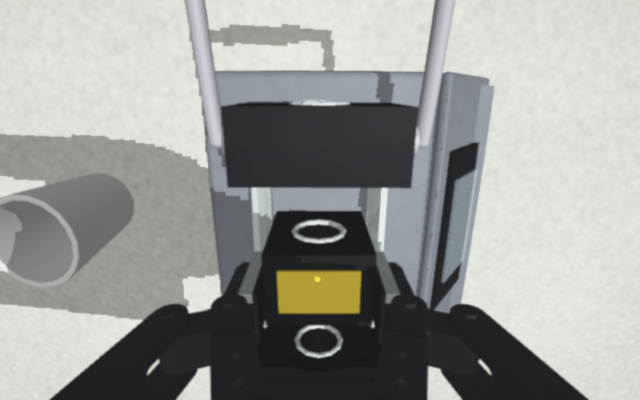

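Pusher is level with its top at 0.1226, centred between the rails. I release it, raise and turn for the bail.

drive_tool(motion=[[0, 0, 0, 0, 0, 0, 70], [0, 0, 0, 0, 0, 0, 70], [0, 0, 0, 0, 0, 0, 70], [0, 0, 0, 0, 0, 0.04, 70], [0, 0, 0, 0, 0, 0.08, 70], [0, 0, 0, 0, 0, 0.1, 70], [0, 0, 0, 0, 0, 0.1, 70]])

```text
time: 6.58
position: [0.5704, -0.0431, 0.2008]
tool_rot: [[-0.06, 0.998, 0.003], [0.998, 0.06, -0.0], [-0.001, 0.003, -1.0]]
ft_force: [0.1, -0.3, -0.4]
gripper_width: 0.0618
```

```bash
python3 m3.py wrist4
```

```text
6.575 [ 0.57043348 -0.04307448  0.20083447] [[-0.06, 0.9982, 0.003], [0.9982, 0.06, -0.0004], [-0.0006, 0.003, -1.0]] 0.061765152303339184 [ 0.09558077 -0.25136136 -0.43098117]
[ 263   99  110   47 5031] [0.5649 0.0178 0.1185] [0.5649 0.0172] [0.0704 0.0299] 3.5
[ 284  183   67   49 3142] [ 0.5685 -0.0403  0.1209] [ 0.5685 -0.0419] [0.0461 0.0348] 3.8
[ 271  263   93   37 3288] [ 0.5718 -0.1015  0.1184] [ 0.5719 -0.1026] [0.0706 0.0313] 3.7
red 1470 [0.5608 0.0798 0.1188] [0.5612 0.0803] [0.0489 0.0105] 2.7 zmax 0.1203612576388064
```

View pics/wrist4.png

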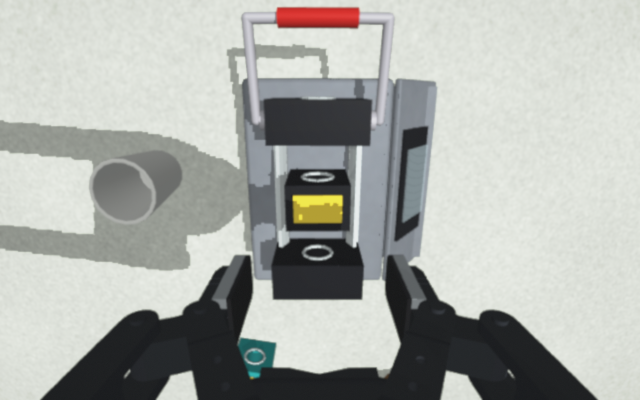

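Pusher seated and free, on the bearing line to within 0.2 mm. Now the bail.

drive_tool(motion=[[0, 0, -0.17, -0.001, 0.015, 0.01, 120], [0, 0, -0.34, -0.002, 0.03, 0.01, 120], [0, 0, -0.52, -0.003, 0.05, 0.01, 120], [0, 0, -0.69, -0.004, 0.065, 0.01, 120], [0, 0, -0.87, -0.005, 0.08, 0.01, 120], [0, 0, -1.05, -0.006, 0.095, 0, 120], [0, 0, -1.22, -0.0075, 0.11, 0, 120], [0, 0, -1.4, -0.0075, 0.123, -0.01, 120], [0, 0, -1.571, -0.0075, 0.123, -0.03, 120], [0, 0, -1.571, -0.0075, 0.123, -0.03, 120], [0, 0, -1.571, -0.0075, 0.123, -0.03, 120]])

```text
time: 8.0
position: [0.5619, 0.0799, 0.1691]
tool_rot: [[0.998, 0.064, -0.001], [0.064, -0.998, -0.0], [-0.001, 0.0, -1.0]]
ft_force: [0.4, -0.3, -0.0]
gripper_width: 0.0454
```

```bash
python3 m3.py wrist5
```

```text
8.0 [0.56185759 0.07989166 0.16911461] [[0.998, 0.0637, -0.0008], [0.0637, -0.998, -0.0001], [-0.0008, 0.0, -1.0]] 0.04544889614461396 [ 0.39072855 -0.25036337 -0.00529631]
[ 392  169   60  107 5126] [0.5708 0.0173 0.1201] [0.566  0.0169] [0.0711 0.0307] 3.5
[ 562  171   75  104 4899] [ 0.5761 -0.1003  0.12  ] [ 0.573  -0.1027] [0.0713 0.033 ] 4.0
[ 478  188   69   73 4081] [ 0.572  -0.0393  0.1223] [ 0.5698 -0.0416] [0.047  0.0367] 3.0
red 1215 [0.5648 0.0807 0.1205] [0.5631 0.0805] [0.0494 0.0099] 3.2 zmax 0.1217791104513495
```

View pics/wrist5.png

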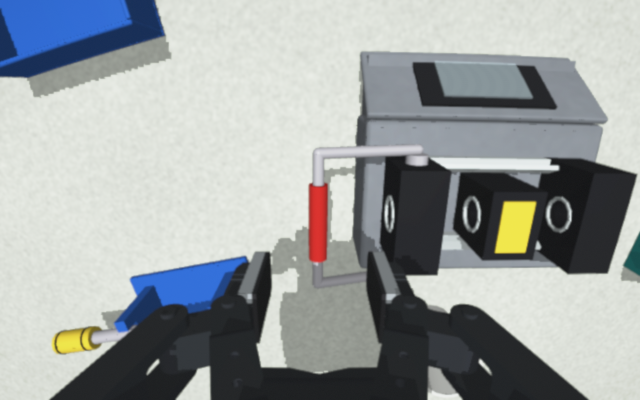

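drive_tool(motion=[[0, 0, 0, 0, 0, -0.04, 120], [0, 0, 0, 0, 0.0005, -0.071, 120], [0, 0, 0, 0, 0.0005, -0.071, 120], [0, 0, 0, 0, 0.0005, -0.071, 255], [0, 0, 0, 0, 0.0005, -0.071, 255], [0, 0, 0, 0, 0.0005, -0.071, 255], [0, 0, 0, 0, 0.0005, -0.071, 255], [0, 0, 0, 0, 0.0005, -0.071, 255]], newtons=25)

```text
time: 9.05
position: [0.5628, 0.0808, 0.0988]
tool_rot: [[0.998, 0.06, 0.002], [0.06, -0.998, 0.0], [0.002, -0.0, -1.0]]
ft_force: [3.5, 3.2, 2.1]
gripper_width: 0.011
```

drive_tool(motion=[[0, 0, 0, 0.0002, -0.004, 0.0095, 255], [0, 0, 0, 0.0005, -0.0087, 0.0184, 255], [0, 0, 0, 0.0009, -0.015, 0.026, 255], [0, 0, 0, 0.0013, -0.0222, 0.0328, 255], [0, 0, 0, 0.0019, -0.0305, 0.0382, 255], [0, 0, 0, 0.0024, -0.0393, 0.0426, 255], [0, 0, 0, 0.003, -0.0488, 0.0454, 255], [0, 0, 0, 0.0035, -0.0585, 0.0469, 255], [0, 0, 0, 0.0041, -0.0683, 0.047, 255], [0, 0, 0, 0.0047, -0.0782, 0.0454, 255], [0, 0, 0, 0.0053, -0.0875, 0.0424, 255], [0, 0, 0, 0.0058, -0.0965, 0.0381, 255]])

```text
time: 10.55
position: [0.5681, -0.0162, 0.1364]
tool_rot: [[0.998, 0.06, 0.001], [0.06, -0.998, 0.0], [0.001, -0.0, -1.0]]
ft_force: [3.6, 6.2, -2.6]
gripper_width: 0.0109
```

```bash
python3 m3.py wrist6; python3 -c "
from h import *
snap('side','side6')"
```

```text
10.55 [ 0.5680915  -0.01618371  0.1364497 ] [[0.9982, 0.0598, 0.0006], [0.0598, -0.9982, 0.0002], [0.0006, -0.0001, -1.0]] 0.01087674207790242 [ 3.57529646  6.24331688 -2.59122789]
[264 160  20  17 148] [0.6121 0.0084 0.1202] [0.6109 0.0074] [0.0065 0.0107] 9.3
[ 223  184   63  123 6167] [0.5739 0.0175 0.1192] [0.5658 0.0161] [0.0709 0.0302] 3.4
[ 443  184   79  122 6955] [ 0.5769 -0.1026  0.1192] [ 0.573  -0.1036] [0.071  0.0312] 3.3
[ 336  206   69   84 4466] [ 0.5767 -0.0456  0.1216] [ 0.5697 -0.0429] [0.0465 0.0344] 3.7
red 2743 [ 0.5712 -0.0168  0.1595] [ 0.5682 -0.0169] [0.0502 0.0111] 3.5 zmax 0.16076056695565832
```

View pics/wrist6.png

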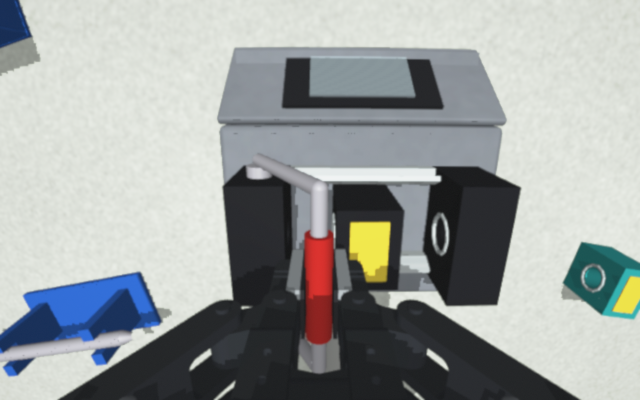

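View pics/side6.png

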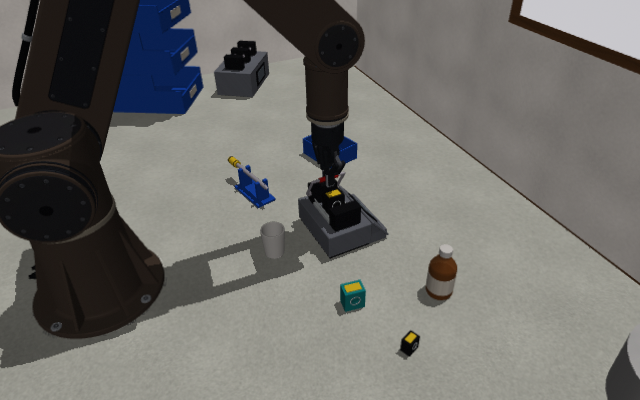

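Bail is back at about 2.1 rad, pusher undisturbed. Next I release and go over the rod.

drive_tool(motion=[[0, 0, 0, 0, 0, 0, 120], [0, 0, 0, 0, 0, 0, 120], [0, 0, 0, 0, 0, 0.05, 120], [0, 0, 0.17, 0, 0.01, 0.09, 120], [0, 0, 0.35, -0.01, 0.05, 0.09, 120], [0, 0, 0.53, -0.03, 0.1, 0.09, 120], [0, 0, 0.71, -0.05, 0.14, 0.09, 120], [0, 0, 0.89, -0.08, 0.18, 0.09, 120], [0, 0, 1.07, -0.11, 0.22, 0.08, 120], [0, 0, 1.25, -0.13, 0.25, 0.07, 120], [0, 0, 1.43, -0.148, 0.27, 0.064, 120], [0, 0, 1.6, -0.148, 0.286, 0.064, 120]])

```text
time: 12.15
position: [0.4177, 0.2705, 0.1999]
tool_rot: [[-0.096, 0.995, -0.002], [0.995, 0.096, -0.001], [-0.001, -0.002, -1.0]]
ft_force: [0.9, -0.5, 0.1]
gripper_width: 0.0453
```

drive_tool(motion=[[0, 0, 0.17, 0, 0, 0, 120], [0, 0, 0.2, 0, 0, 0, 120], [0, 0, 0.2, 0, 0, 0, 120]])

```text
time: 12.52
position: [0.4196, 0.2698, 0.2003]
tool_rot: [[-0.282, 0.959, -0.0], [0.959, 0.282, -0.0], [-0.0, -0.0, -1.0]]
ft_force: [0.7, 0.2, 0.5]
gripper_width: 0.0453
```

```bash
cat > m4.py <<'E'
from h import *
import sys
f=sys.argv[1]
s=robot.observe(); print(s['time'],s['position'],s['tool_rot'].round(4).tolist(),s['gripper_width'],s['joint_positions'].round(1))
im,d=snap('wrist',f); im=im[:,:,::-1]
C=cloud('wrist',d); z=C[...,2]
hsv=cv2.cvtColor(im,cv2.COLOR_BGR2HSV)
yel=(hsv[...,0]>18)&(hsv[...,0]<35)&(hsv[...,1]>120)&(hsv[...,2]>80)&(d>0)&(C[...,1]>0.2)
P=C[yel]; print(len(P))
r=cv2.minAreaRect(P[:,:2].astype(np.float32)); print('head',np.nanmedian(P,0).round(4),np.round(r[0],4),np.round(r[1],4),round(r[2],1),'z99',np.percentile(P[:,2],98).round(4))
# shaft + head ridge: points above .063 
m=(hsv[...,1]<60)&(z>.057)&(z<.072)&(C[...,1]>.08)&(C[...,0]<.52)&(C[...,0]>.36)&(d>0)
P2=C[m]; print(len(P2))
A=np.r_[P[P[:,2]>.066],P2[P2[:,2]>.06]]
for nm,Q in(('shaft',P2),('headtop',P[P[:,2]>.062])):
    if len(Q)>20:
        c=np.median(Q[:,:2],0); u,sv,vt=np.linalg.svd(Q[:,:2]-Q[:,:2].mean(0)); v=vt[0]*np.sign(vt[0][1]); t=(Q[:,:2]-Q[:,:2].mean(0))@v
        print(nm,Q[:,:2].mean(0).round(4),v.round(4),'ang',np.degrees(np.arctan2(-v[0],v[1])).round(2),'ends',(Q[:,:2].mean(0)+v*t.min()).round(4),(Q[:,:2].mean(0)+v*t.max()).round(4),'z',np.percentile(Q[:,2],[5,50,98]).round(4))
E
python3 m4.py wrist7
```

```text
12.525 [0.4196004  0.26979898 0.20034668] [[-0.282, 0.9594, -0.0003], [0.9594, 0.282, -0.0002], [-0.0001, -0.0004, -1.0]] 0.045276426259164004 [ 29.3  17.7 112.9  -0.   49.4  12.9]
1157
head [0.403  0.3039 0.0692] [0.4031 0.3032] [0.0203 0.0395] 15.7 z99 0.0715
1855
shaft [0.4276 0.2142] [-0.2647  0.9643] ang 15.35 ends [0.4509 0.1292] [0.3981 0.3217] z [0.062  0.0649 0.0668]
headtop [0.4029 0.3037] [-0.2614  0.9652] ang 15.15 ends [0.4082 0.2841] [0.3979 0.3222] z [0.0646 0.0692 0.0715]
```

View pics/wrist7.png

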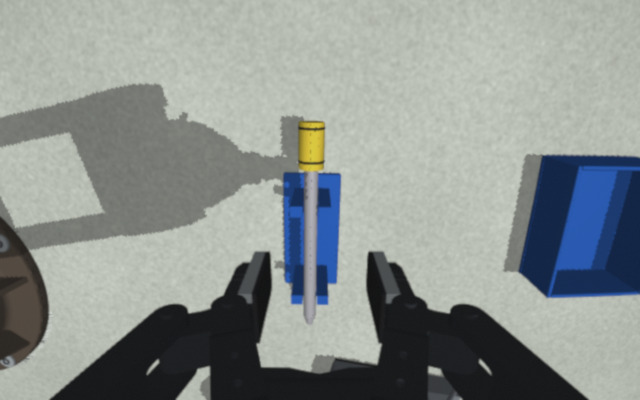

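Rod head at pixel (312,146), shaft straight below, axis 15.3°. Grip the head.

drive_tool(motion=[[0, 0, -0.018, -0.008, 0.016, -0.04, 120], [0, 0, -0.018, -0.0168, 0.033, -0.09, 120], [0, 0, -0.018, -0.0168, 0.033, -0.13, 120], [0, 0, -0.018, -0.0168, 0.033, -0.156, 120], [0, 0, -0.018, -0.0168, 0.033, -0.156, 120], [0, 0, -0.018, -0.0168, 0.033, -0.156, 255], [0, 0, -0.018, -0.0168, 0.033, -0.156, 255], [0, 0, -0.018, -0.0168, 0.033, -0.156, 255], [0, 0, -0.018, -0.0168, 0.033, -0.156, 255], [0, 0, -0.018, -0.0168, 0.033, -0.156, 255]], newtons=80)

```text
time: 13.82
position: [0.4035, 0.3033, 0.0448]
tool_rot: [[-0.268, 0.964, 0.001], [0.964, 0.268, 0.001], [0.0, 0.001, -1.0]]
ft_force: [2.1, 0.8, 4.4]
gripper_width: 0.0195
```

drive_tool(motion=[[0, 0, 0, 0, 0, 0.01, 255], [0, 0, 0, 0, 0, 0.025, 255], [0, 0, 0, 0, 0, 0.045, 255], [0, 0, 0, 0, 0, 0.07, 255], [0, 0, 0, 0, 0, 0.09, 255], [0, 0, -0.05, 0.03, -0.015, 0.09, 255], [0, 0, -0.1, 0.07, -0.03, 0.09, 255], [0, 0, -0.15, 0.11, -0.05, 0.09, 255], [0, 0, -0.2, 0.14, -0.06, 0.09, 255], [0, 0, -0.207, 0.1496, -0.0663, 0.09, 255], [0, 0, -0.207, 0.1496, -0.0663, 0.09, 255], [0, 0, -0.207, 0.1496, -0.0663, 0.09, 255]])

```text
time: 15.32
position: [0.5513, 0.237, 0.1345]
tool_rot: [[-0.065, 0.998, -0.001], [0.998, 0.065, -0.0], [-0.0, -0.001, -1.0]]
ft_force: [0.1, -0.6, -1.0]
gripper_width: 0.0197
```

```bash
cat > m5.py <<'E'
from h import *
import sys
f=sys.argv[1]
s=robot.observe(); print(s['time'],s['position'].round(4),s['tool_rot'].round(4).tolist(),s['gripper_width'],s['ft_force'].round(1))
for n in('side','scene','wrist'):
    im,d=snap(n,f+n); im=im[:,:,::-1]
    C=cloud(n,d); 
    P0=np.array([.5695,-.0428,0]); a=np.radians(3.45); R=np.array([[np.cos(a),-np.sin(a),0],[np.sin(a),np.cos(a),0],[0,0,1]])
    L=(C-P0)@R
    hsv=cv2.cvtColor(im,cv2.COLOR_BGR2HSV)
    yel=(hsv[...,0]>18)&(hsv[...,0]<35)&(hsv[...,1]>120)&(hsv[...,2]>80)&(d>0)&(L[...,1]>0.07)&(abs(L[...,0])<.05)
    m=(hsv[...,1]<70)&(abs(L[...,0])<.03)&(L[...,1]>.08)&(L[...,1]<.27)&(L[...,2]>.08)&(L[...,2]<.16)&(d>0)&(im.max(2)>90)
    for nm,mm in(('yel',yel),('shaft',m)):
        Q=L[mm]
        if len(Q)>12:
            px=np.polyfit(Q[:,1],Q[:,0],1); pz=np.polyfit(Q[:,1],Q[:,2],1)
            print(n,nm,len(Q),'mean',Q.mean(0).round(4),'y',np.percentile(Q[:,1],[1,99]).round(4),'dx/dy',px.round(4),'dz/dy',pz.round(4))
    if n!='wrist': 
        cv2.imwrite(f'pics/{f}{n}c.png',cv2.resize(im[110:270,200:440],None,fx=3,fy=3,interpolation=cv2.INTER_CUBIC))
E
python3 m5.py a
```

```text
15.325 [0.5513 0.237  0.1345] [[-0.065, 0.9979, -0.0009], [0.9979, 0.065, -0.0002], [-0.0001, -0.0009, -1.0]] 0.019748089477361647 [ 0.1 -0.6 -1. ]
side yel 36 mean [-0.0019  0.2696  0.1577] y [0.259  0.2962] dx/dy [ 0.0822 -0.0241] dz/dy [0.1984 0.1043]
side shaft 112 mean [-0.0018  0.1782  0.1555] y [0.1051 0.2554] dx/dy [-0.0004 -0.0017] dz/dy [0.0054 0.1546]
scene yel 23 mean [0.0062 0.269  0.1538] y [0.2591 0.3007] dx/dy [ 0.0248 -0.0005] dz/dy [-0.0694  0.1725]
scene shaft 189 mean [0.0043 0.1811 0.1519] y [0.1026 0.2593] dx/dy [-0.0026  0.0048] dz/dy [0.0025 0.1515]
wrist yel 4173 mean [-0.0011  0.2852  0.156 ] y [0.2616 0.3005] dx/dy [-0.001  -0.0008] dz/dy [-0.1434  0.1969]
wrist shaft 945 mean [-0.0012  0.2456  0.1531] y [0.2333 0.2607] dx/dy [-0.0295  0.0061] dz/dy [0.0416 0.1428]
```

View pics/asidec.png

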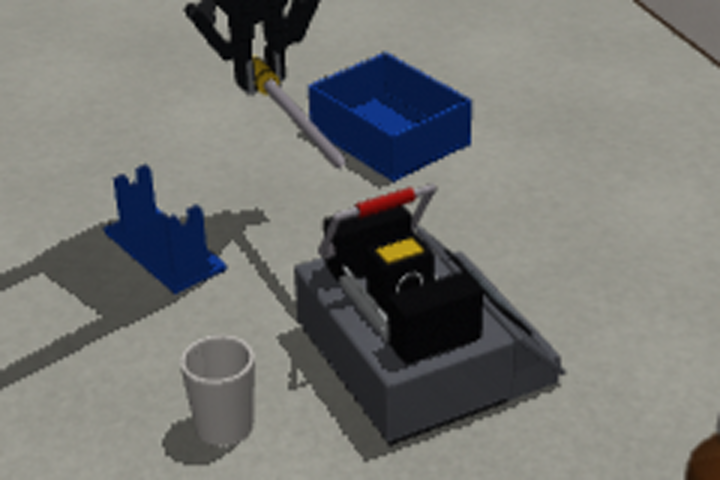

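View pics/ascenec.png

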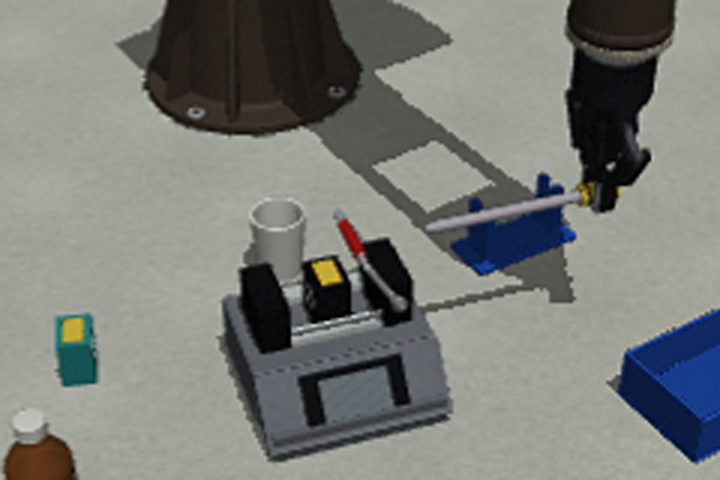

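View pics/awrist.png

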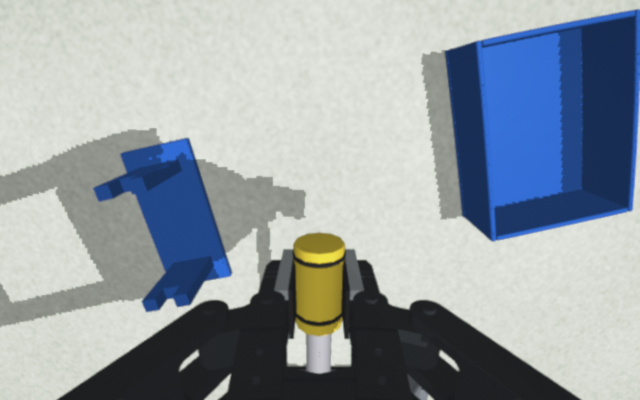

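```bash
python3 -c "
from h import *
s=robot.observe(); print(s['time'],s['position'],s['tool_rot'].round(4).tolist(),s['joint_positions'].round(2))"
```

```text
15.475 [0.5517546  0.23717359 0.13455328] [[-0.0651, 0.9979, -0.0003], [0.9979, 0.0651, -0.0001], [-0.0001, -0.0003, -1.0]] [ 20.37  29.96 103.28   0.    46.78  16.63]
```

drive_tool(motion=[[0, 0, -0.003, 0.0008, 0, -0.025, 255], [0, 0, -0.003, 0.0008, 0, -0.0515, 255], [0, 0, -0.003, 0.0008, 0, -0.0515, 255], [0, 0, -0.003, 0.0008, 0, -0.0515, 255], [0, 0, -0.003, 0.0014, -0.01, -0.0515, 255], [0, 0, -0.003, 0.002, -0.02, -0.0515, 255], [0, 0, -0.003, 0.0023, -0.025, -0.0515, 255], [0, 0, -0.003, 0.0026, -0.03, -0.0515, 255], [0, 0, -0.003, 0.0029, -0.035, -0.0515, 255], [0, 0, -0.003, 0.0032, -0.04, -0.0515, 255], [0, 0, -0.003, 0.0032, -0.04, -0.0515, 255]])

```text
time: 16.85
position: [0.5558, 0.1964, 0.0829]
tool_rot: [[-0.061, 0.998, -0.0], [0.998, 0.061, -0.0], [-0.0, -0.0, -1.0]]
ft_force: [0.2, -0.2, -0.3]
gripper_width: 0.0196
```

```bash
python3 m5.py b
```

```text
16.85 [0.5558 0.1964 0.0829] [[-0.0606, 0.9982, -0.0002], [0.9982, 0.0606, -0.0001], [-0.0001, -0.0002, -1.0]] 0.019619661922585956 [ 0.2 -0.2 -0.3]
side yel 34 mean [0.0008 0.2285 0.1052] y [0.2161 0.2504] dx/dy [ 0.1832 -0.0411] dz/dy [0.192  0.0613]
side shaft 93 mean [-1.000e-04  1.618e-01  1.036e-01] y [0.1038 0.2391] dx/dy [-0.0076  0.0011] dz/dy [-0.0065  0.1046]
scene yel 23 mean [0.0081 0.23   0.1023] y [0.2187 0.2608] dx/dy [ 0.0431 -0.0018] dz/dy [-0.1091  0.1274]
scene shaft 161 mean [0.0057 0.1509 0.1   ] y [0.0856 0.2191] dx/dy [0.0147 0.0035] dz/dy [0.0003 0.1   ]
wrist yel 4179 mean [0.0005 0.2448 0.1043] y [0.2213 0.26  ] dx/dy [ 0.0024 -0.0001] dz/dy [-0.1471  0.1403]
wrist shaft 2200 mean [0.0004 0.2303 0.1065] y [0.1937 0.2527] dx/dy [ 0.0084 -0.0015] dz/dy [0.1639 0.0688]
```

View pics/bscenec.png

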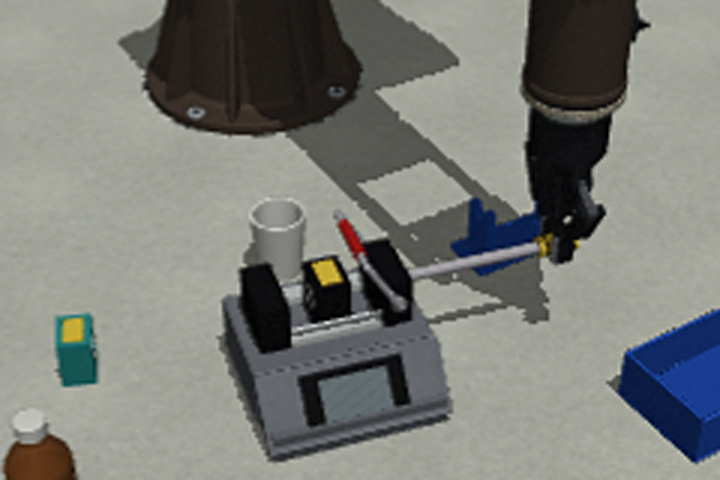

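View pics/bsidec.png

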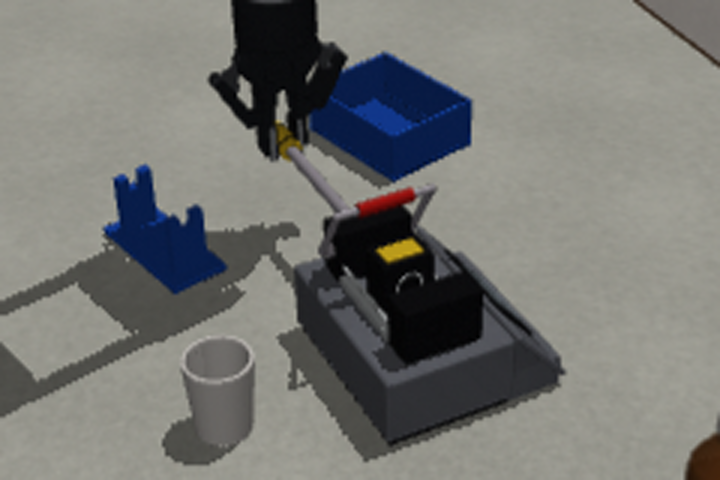

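Tip has entered the first bearing with no force. Continuing along the bore.

drive_tool(motion=[[0, 0, 0, 0.0002, -0.008, 0, 255], [0, 0, 0, 0.0004, -0.016, 0, 255], [0, 0, 0, 0.0008, -0.022, 0, 255], [0, 0, 0, 0.0012, -0.028, 0, 255], [0, 0, 0, 0.0015, -0.034, 0, 255], [0, 0, 0, 0.0019, -0.04, 0, 255], [0, 0, 0, 0.0022, -0.046, 0, 255], [0, 0, 0, 0.0026, -0.052, 0, 255], [0, 0, 0, 0.003, -0.058, 0, 255], [0, 0, 0, 0.003, -0.058, 0, 255]])

```text
time: 18.25
position: [0.5588, 0.1383, 0.0829]
tool_rot: [[-0.06, 0.998, -0.0], [0.998, 0.06, -0.0], [-0.0, -0.0, -1.0]]
ft_force: [0.3, 0.0, -1.1]
gripper_width: 0.0198
```

drive_tool(motion=[[0, 0, 0, 0.0005, -0.008, 0, 255], [0, 0, 0, 0.001, -0.016, 0, 255], [0, 0, 0, 0.0014, -0.024, 0, 255], [0, 0, 0, 0.0019, -0.032, 0, 255], [0, 0, 0, 0.0023, -0.038, 0, 255], [0, 0, 0, 0.0026, -0.044, 0, 255], [0, 0, 0, 0.003, -0.05, 0, 255], [0, 0, 0, 0.0034, -0.056, 0, 255], [0, 0, 0, 0.0037, -0.062, 0, 255], [0, 0, 0, 0.0037, -0.062, 0, 255]])

```text
time: 19.5
position: [0.5625, 0.0763, 0.0829]
tool_rot: [[-0.06, 0.998, -0.0], [0.998, 0.06, -0.0], [-0.0, -0.0, -1.0]]
ft_force: [0.3, -0.6, -1.2]
gripper_width: 0.0195
```

```bash
python3 m5.py c
```

```text
19.5 [0.5625 0.0763 0.0829] [[-0.0605, 0.9982, -0.0001], [0.9982, 0.0605, -0.0], [-0.0, -0.0001, -1.0]] 0.01945392692559022 [ 0.3 -0.6 -1.2]
side yel 28 mean [-1.000e-04  1.137e-01  1.087e-01] y [0.0997 0.1322] dx/dy [ 0.166 -0.019] dz/dy [0.0721 0.1005]
scene yel 21 mean [0.009  0.1077 0.1025] y [0.0987 0.1372] dx/dy [ 0.0917 -0.0009] dz/dy [-0.0627  0.1093]
scene shaft 19 mean [0.0061 0.0929 0.0996] y [0.0833 0.1114] dx/dy [ 0.2589 -0.0179] dz/dy [-0.4614  0.1424]
wrist yel 4160 mean [-0.      0.1243  0.1042] y [0.1005 0.1398] dx/dy [-0.0024  0.0003] dz/dy [-0.1262  0.1199]
wrist shaft 912 mean [0.0016 0.1008 0.1027] y [0.0802 0.1385] dx/dy [ 0.1254 -0.0111] dz/dy [0.0797 0.0947]
```

View pics/cscenec.png

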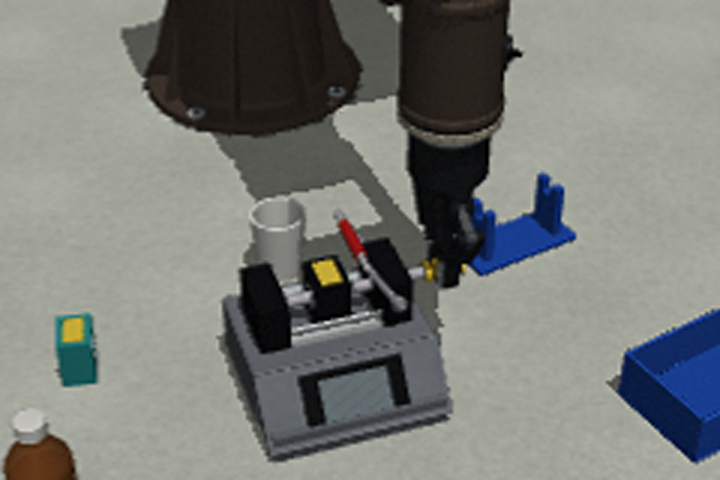

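View pics/cwrist.png

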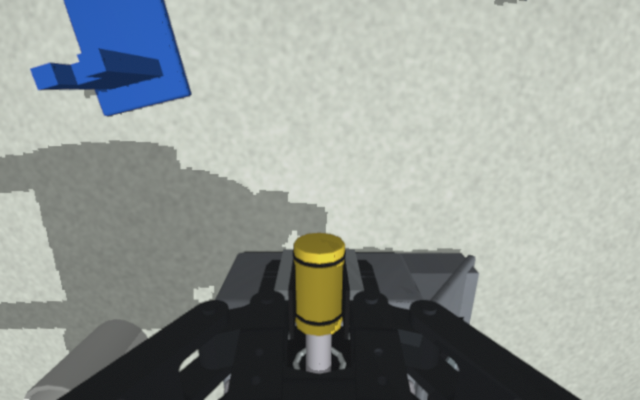

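drive_tool(motion=[[0, 0, 0, 0.0004, -0.006, 0, 255], [0, 0, 0, 0.0007, -0.012, 0, 255], [0, 0, 0, 0.001, -0.017, 0, 255], [0, 0, 0, 0.0013, -0.021, 0, 255], [0, 0, 0, 0.0014, -0.023, 0, 255], [0, 0, 0, 0.0015, -0.0245, 0, 255], [0, 0, 0, 0.0015, -0.0255, 0, 255], [0, 0, 0, 0.0015, -0.0255, 0, 255]])

```text
time: 20.65
position: [0.5639, 0.0522, 0.0829]
tool_rot: [[-0.061, 0.998, -0.0], [0.998, 0.061, 0.001], [0.001, 0.0, -1.0]]
ft_force: [0.2, 10.5, -1.4]
gripper_width: 0.0196
```

```bash
python3 m5.py d; python3 m3.py d2
```

```text
20.65 [0.5639 0.0522 0.0829] [[-0.0608, 0.9982, -0.0], [0.9982, 0.0608, 0.0011], [0.0011, 0.0, -1.0]] 0.019584733069465097 [ 0.2 10.5 -1.4]
wrist yel 4235 mean [-0.      0.1     0.1041] y [0.0762 0.1152] dx/dy [-0.0036  0.0003] dz/dy [-0.149  0.119]
wrist shaft 336 mean [0.0092 0.1057 0.107 ] y [0.1022 0.107 ] dx/dy [ 0.5487 -0.0488] dz/dy [-1.8248  0.2999]
20.8 [0.56394527 0.05226411 0.08288299] [[-0.061, 0.9981, -0.0], [0.9981, 0.061, 0.001], [0.001, 0.0, -1.0]] 0.019294743961547806 [ 0.10429149 11.7651966  -1.62758096]
[ 287  348   64   25 1317] [0.5651 0.031  0.1193] [0.5651 0.0283] [0.0258 0.0099] 3.0
[210 387  17  13 138] [0.5228 0.0066 0.117 ] [0.5228 0.0058] [0.0068 0.0049] 60.2
[412 387  16  13 128] [0.6101 0.0117 0.1171] [0.6102 0.0119] [0.0035 0.0068] 85.7
```

View pics/dscenec.png

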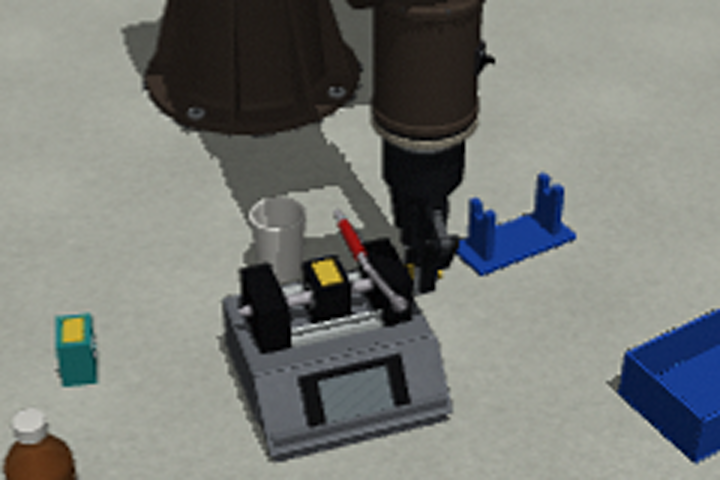

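View pics/dwrist.png

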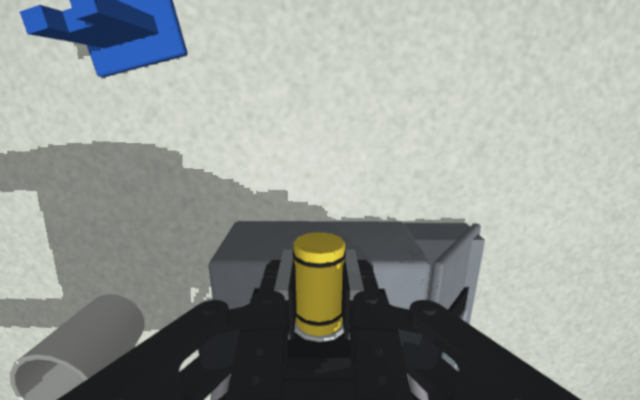

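Head is home (11 N contact, shoulder at about 75 mm), and the tip protrudes behind the second block at (245,312). I release and go to the bail.

drive_tool(motion=[[0, 0, 0, 0, 0.001, 0, 255], [0, 0, 0, 0, 0.001, 0, 120], [0, 0, 0, 0, 0.001, 0, 120], [0, 0, 0, 0, 0.001, 0, 120], [0, 0, 0, 0, 0.001, 0.04, 120], [0, 0, 0, 0, 0.002, 0.08, 120], [0, 0, 0, 0, 0.003, 0.12, 120], [0, 0, 0, 0, 0.003, 0.14, 120], [0, 0, 0, 0, 0.003, 0.14, 120]], newtons=25)

```text
time: 21.98
position: [0.5649, 0.0542, 0.2244]
tool_rot: [[-0.061, 0.998, 0.003], [0.998, 0.061, 0.0], [-0.0, 0.003, -1.0]]
ft_force: [1.3, -0.7, 0.3]
gripper_width: 0.0451
```

```bash
python3 m5.py e; python3 m3.py e2
```

```text
21.975 [0.5649 0.0542 0.2244] [[-0.0609, 0.9981, 0.0031], [0.9981, 0.0609, 0.0001], [-0.0001, 0.0031, -1.0]] 0.04512084236866373 [ 1.3 -0.7  0.3]
side yel 22 mean [-0.0016  0.106   0.1082] y [0.0963 0.115 ] dx/dy [-0.0962  0.0086] dz/dy [-0.0716  0.1158]
scene yel 68 mean [0.0088 0.0985 0.1022] y [0.0804 0.1139] dx/dy [-0.1297  0.0216] dz/dy [-0.1059  0.1127]
wrist yel 1236 mean [-0.0002  0.0973  0.1035] y [0.0763 0.1152] dx/dy [-0.0091  0.0007] dz/dy [-0.0509  0.1085]
wrist shaft 14 mean [-0.0029  0.1148  0.0916] y [0.1134 0.1154] dx/dy [ 4.1171 -0.4756] dz/dy [-4.6773  0.6287]
22.125 [0.56341105 0.05414395 0.22193242] [[-0.0609, 0.9981, -0.0014], [0.9981, 0.0609, -0.0001], [-0.0, -0.0014, -1.0]] 0.045322818477374925 [ 0.32472553 -0.44800359 -0.78815882]
[ 276  225   88   37 3177] [0.5656 0.0182 0.1196] [0.5659 0.0167] [0.0703 0.0319] 3.2
[292 286  55  12 637] [ 0.5683 -0.0261  0.1211] [ 0.5684 -0.0277] [0.0461 0.0086] 3.3
[293 315  53  10 528] [ 0.5699 -0.0541  0.1218] [ 0.57   -0.0538] [0.0455 0.0124] 3.6
[ 281  344   77   29 1838] [ 0.573  -0.0974  0.1195] [ 0.5732 -0.1009] [0.0701 0.0304] 2.9
red 988 [ 0.5676 -0.0131  0.1592] [ 0.5676 -0.0147] [0.0481 0.0105] 3.7 zmax 0.16078086741088699
```

View pics/ewrist.png

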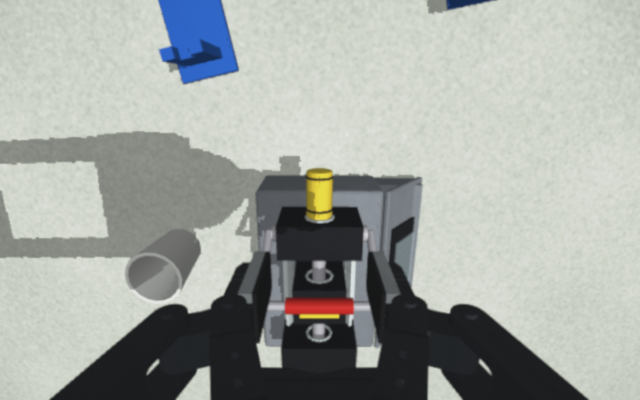

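Rod stays home with the head at (320,195), and the bail is still back. Now I grip the sleeve and swing it down.

drive_tool(motion=[[0, 0, -0.17, 0, -0.01, 0, 120], [0, 0, -0.35, 0, -0.02, 0, 120], [0, 0, -0.52, 0.001, -0.03, 0, 120], [0, 0, -0.7, 0.001, -0.04, 0, 120], [0, 0, -0.87, 0.002, -0.05, 0, 120], [0, 0, -1.05, 0.003, -0.06, 0, 120], [0, 0, -1.22, 0.0038, -0.07, 0, 120], [0, 0, -1.4, 0.0038, -0.0702, 0, 120], [0, 0, -1.571, 0.0038, -0.0702, 0, 120], [0, 0, -1.571, 0.0038, -0.0702, -0.03, 120], [0, 0, -1.571, 0.0038, -0.0702, -0.065, 120], [0, 0, -1.571, 0.0038, -0.0702, -0.0866, 120]])

```text
time: 23.68
position: [0.5665, -0.0159, 0.1337]
tool_rot: [[0.998, 0.061, -0.003], [0.061, -0.998, 0.0], [-0.003, -0.0, -1.0]]
ft_force: [-0.7, 0.7, -0.2]
gripper_width: 0.0457
```

drive_tool(motion=[[0, 0, 0, 0, 0, 0, 120], [0, 0, 0, 0, 0, 0, 255], [0, 0, 0, 0, 0, 0, 255], [0, 0, 0, 0, 0, 0, 255], [0, 0, 0, 0, 0, 0, 255], [0, 0, 0, 0, 0, 0, 255]], newtons=25)

```text
time: 24.42
position: [0.5684, -0.0162, 0.1371]
tool_rot: [[0.998, 0.061, 0.002], [0.061, -0.998, -0.0], [0.002, 0.0, -1.0]]
ft_force: [-0.8, -3.2, 6.8]
gripper_width: 0.0111
```

drive_tool(motion=[[0, 0, 0, -0.0005, 0.009, 0.0044, 255], [0, 0, 0, -0.0011, 0.0183, 0.0073, 255], [0, 0, 0, -0.0017, 0.028, 0.0088, 255], [0, 0, 0, -0.0023, 0.038, 0.0088, 255], [0, 0, 0, -0.0029, 0.048, 0.0073, 255], [0, 0, 0, -0.0034, 0.0572, 0.0045, 255], [0, 0, 0, -0.004, 0.066, 0.0002, 255], [0, 0, 0, -0.0045, 0.0743, -0.0053, 255], [0, 0, 0, -0.0048, 0.0792, -0.0097, 255], [0, 0, 0, -0.005, 0.0838, -0.0145, 255], [0, 0, 0, -0.005, 0.0838, -0.0145, 255]])

```text
time: 25.8
position: [0.5626, 0.0681, 0.1213]
tool_rot: [[0.998, 0.061, -0.001], [0.061, -0.998, 0.0], [-0.001, -0.0, -1.0]]
ft_force: [4.0, -0.9, -0.7]
gripper_width: 0.011
```

```bash
python3 m3.py f2
```

```text
25.8 [0.56255785 0.06813277 0.12131868] [[0.9981, 0.061, -0.0007], [0.061, -0.9981, 0.0001], [-0.0007, -0.0002, -1.0]] 0.010968012852472049 [ 4.0352595  -0.86905282 -0.70116476]
[377 165  22  18 254] [0.6096 0.0407 0.1186] [0.6088 0.0399] [0.0068 0.0103] 2.9
[ 389  191   76  125 7256] [0.575  0.0177 0.1199] [0.5682 0.017 ] [0.0664 0.031 ] 3.0
[ 599  193   41  126 2717] [ 0.5613 -0.0906  0.1196] [ 0.5693 -0.0892] [0.0738 0.0214] 19.6
[ 495  214   93   91 6537] [ 0.5725 -0.0389  0.1221] [ 0.5696 -0.0421] [0.0474 0.0364] 3.8
red 2736 [0.5662 0.0683 0.1445] [0.5629 0.0682] [0.051  0.0112] 3.3 zmax 0.14585420506777172
```

View pics/f2.png

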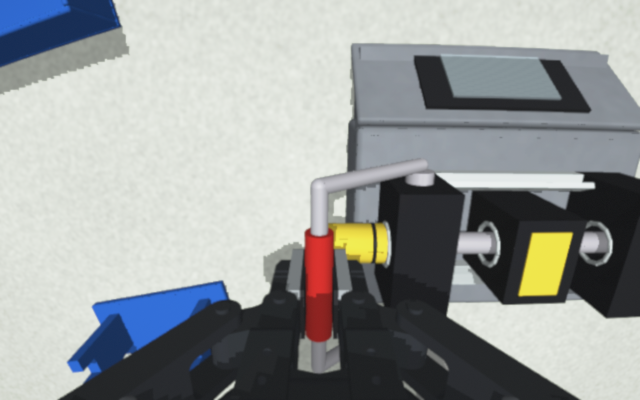

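drive_tool(motion=[[0, 0, 0, 0, 0, 0, 160], [0, 0, 0, 0, 0, 0, 160], [0, 0, 0, 0, 0, 0.02, 160], [0, 0, 0, 0, 0, 0.04, 160], [0, 0, 0, -0.0004, 0.007, 0.05, 255], [0, 0, 0, -0.0004, 0.007, 0.05, 255], [0, 0, 0, -0.0004, 0.007, 0.05, 255], [0, 0, 0, -0.0004, 0.007, 0.04, 255], [0, 0, 0, -0.0004, 0.007, 0.03, 255], [0, 0, 0, -0.0004, 0.007, 0.022, 255], [0, 0, 0, -0.0004, 0.007, 0.015, 255], [0, 0, 0, -0.0004, 0.007, 0.008, 255]], newtons=25)

```text
time: 27.35
position: [0.5624, 0.0749, 0.1293]
tool_rot: [[0.998, 0.061, -0.0], [0.061, -0.998, 0.0], [-0.0, -0.0, -1.0]]
ft_force: [0.5, 0.0, 1.1]
gripper_width: 0.0
```

drive_tool(motion=[[0, 0, 0, 0, 0, -0.005, 255], [0, 0, 0, 0, 0, -0.01, 255], [0, 0, 0, 0, 0, -0.014, 255], [0, 0, 0, 0, 0, -0.014, 255]])

```text
time: 27.85
position: [0.5622, 0.0748, 0.1155]
tool_rot: [[0.998, 0.061, -0.0], [0.061, -0.998, -0.0], [-0.0, 0.0, -1.0]]
ft_force: [0.1, -0.0, -0.2]
gripper_width: -0.0001
```

```bash
python3 m3.py g2; python3 -c "
from h import *
im,d=snap('side','g3')
cv2.imwrite('pics/g3c.png',cv2.resize(im[110:270,200:440,::-1],None,fx=3,fy=3,interpolation=cv2.INTER_CUBIC))"
```

```text
27.85 [0.56223713 0.07476992 0.11551303] [[0.9982, 0.0608, -0.0004], [0.0608, -0.9982, -0.0001], [-0.0004, 0.0, -1.0]] -7.657771583385315e-05 [ 0.07159301 -0.0419389  -0.20659943]
[ 404  195   82  135 8047] [0.5739 0.0173 0.1199] [0.5663 0.0169] [0.0706 0.0314] 2.6
[ 514  219   96   92 6802] [ 0.5727 -0.0385  0.1221] [ 0.5698 -0.0417] [0.047 0.036] 4.2
[617 261  23  64 774] [ 0.5493 -0.0894  0.1188] [ 0.5535 -0.0888] [0.0376 0.0104] 18.0
red 881 [0.5782 0.0831 0.1143] [0.5756 0.0826] [0.0244 0.0103] 3.6 zmax 0.11556335572306028
```

View pics/g2.png

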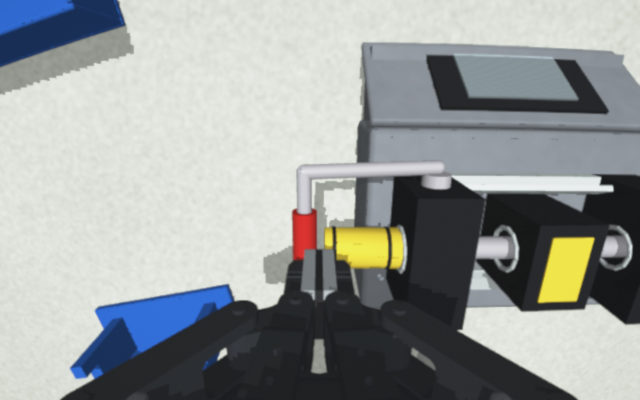

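View pics/g3c.png

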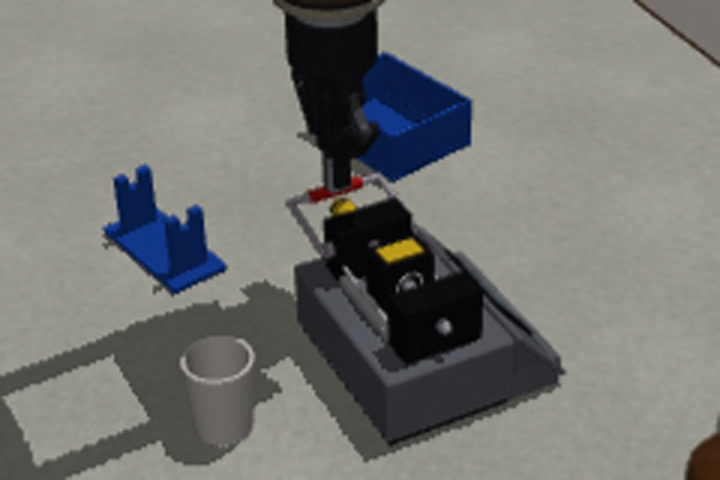

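drive_tool(motion=[[0, 0, 0, 0, 0, 0.008, 255], [0, 0, 0, -0.0007, 0.012, 0.008, 255], [0, 0, 0, -0.0007, 0.012, 0.004, 255], [0, 0, 0, -0.0007, 0.012, -0.001, 255], [0, 0, 0, -0.0007, 0.012, -0.006, 255], [0, 0, 0, -0.0007, 0.012, -0.01, 255], [0, 0, 0, -0.0007, 0.012, -0.0125, 255], [0, 0, 0, -0.0007, 0.012, -0.0125, 255]])

```text
time: 28.95
position: [0.5616, 0.0867, 0.1036]
tool_rot: [[0.998, 0.061, -0.0], [0.061, -0.998, -0.0], [-0.0, 0.0, -1.0]]
ft_force: [-3.0, -0.0, 10.0]
gripper_width: -0.0
```

Firm contact at 0.1036, the expected sleeve top when fully down. Next I retreat and check.

drive_tool(motion=[[0, 0, 0, 0, 0, 0.02, 255], [0, 0, 0, 0, 0, 0.06, 255], [0, 0, 0, 0, 0, 0.1, 255], [0, 0, 0, 0, 0, 0.12, 255], [0, 0, 0, 0, 0, 0.12, 255], [0, 0, 0, 0, 0, 0.12, 255]])

```text
time: 29.7
position: [0.5612, 0.0867, 0.2224]
tool_rot: [[0.998, 0.061, -0.001], [0.061, -0.998, -0.0], [-0.001, 0.0, -1.0]]
ft_force: [-0.1, 0.1, -0.5]
gripper_width: -0.0
```

```bash
python3 m3.py i2; python3 m5.py i
```

```text
29.7 [0.56118927 0.08670417 0.22240977] [[0.9982, 0.0607, -0.0011], [0.0607, -0.9982, -0.0001], [-0.0011, 0.0001, -1.0]] -2.808198036995367e-05 [-0.07630494  0.12681447 -0.48472323]
[ 386  153   48   88 3452] [0.5684 0.0177 0.1195] [0.5657 0.0171] [0.0706 0.0304] 3.6
[ 528  154   58   86 3292] [ 0.5752 -0.101   0.1194] [ 0.5731 -0.1024] [0.0705 0.0329] 4.0
[ 457  168   55   59 2662] [ 0.5712 -0.04    0.1218] [ 0.5696 -0.0419] [0.0466 0.0353] 4.1
red 678 [0.5631 0.083  0.1028] [0.5624 0.0828] [0.0488 0.0093] 3.5 zmax 0.10418865273200523
29.75 [0.5611 0.0867 0.2222] [[0.9982, 0.0607, -0.0017], [0.0607, -0.9982, -0.0002], [-0.0017, 0.0001, -1.0]] -8.174631185468787e-05 [ 1.3  0.7 -0.9]
side yel 30 mean [-0.0015  0.1032  0.1087] y [0.0749 0.1149] dx/dy [ 0.1629 -0.0184] dz/dy [-0.3745  0.1474]
scene yel 71 mean [0.0086 0.0985 0.102 ] y [0.0804 0.1158] dx/dy [-0.1255  0.021 ] dz/dy [-0.0981  0.1116]
wrist yel 1166 mean [0.0026 0.0954 0.1039] y [0.0761 0.115 ] dx/dy [0.0248 0.0002] dz/dy [0.0389 0.1002]
wrist shaft 131 mean [0.0029 0.1225 0.0993] y [0.0913 0.131 ] dx/dy [ 0.3766 -0.0432] dz/dy [0.1696 0.0785]
```

View pics/i2.png

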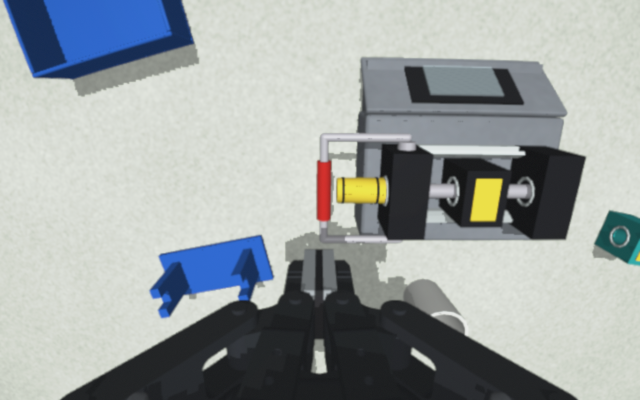

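View pics/isidec.png

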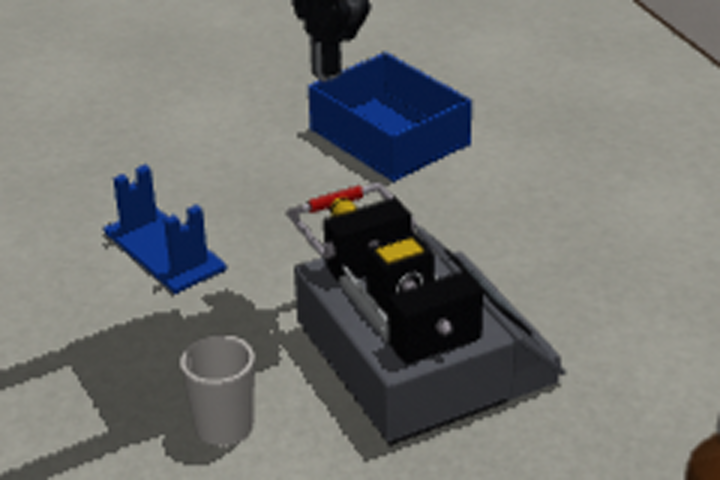

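```bash
python3 -c "
from plant import robot
print(robot.finish_job())"
```

```text
the job is handed in; nothing more can be done
None
```

The guide rod is refitted and the job was handed in at about 30 s of the 72 s allowed. No verdict is reported, so the results below are my own camera and force checks.

I set the larger black pusher between the rails and swung the bail back to about 2.1 rad. I then threaded the rod through both bearings and the pusher until it met the first block at 11 N. Last, I gripped the bail to about 0.7 rad and pushed it down the rest of the way.

| Part | What the last checks showed |
|---|---|
| Pusher | Top at 0.122 m, within about 0.5 mm of the bearing line |
| Rod | Shoulder at pump y of about 75–76 mm; tip visible beyond the second block |
| Bail | Sleeve top at 0.104 m, which is about 0 rad |
| Gripper | Clear of everything |
| Bottle, beaker and bin | Never approached; I did not measure their final positions |

- **Camera disagreement:** the scene and side cameras differed by 2–6 mm sideways on the rod, because each sees only one side of it. I relied on the wrist camera and the low insertion forces instead.
- **Rod height after release:** I did not measure it precisely. It can settle at most about 2 mm inside the bores.

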